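# Set out a stain dilution series in order of shade

### The arm

A 6-joint arm with a two-finger parallel gripper is mounted at the origin on a cart in front of the work surface, level with it; the furniture and walls round the work are solid. World frame = base frame: x ahead of the robot, y to its left, z up, the work surface at z = 0. Lengths are in mm, angles in rad, forces in N, time in s.
With the tool pointing down it reaches from about 275 to 1000 mm from the base axis. Payload 8.4 kg.
Tool frame: the origin (TCP) lies midway between the tips of the shut fingers; the grasp point (between the pads) lies 19 mm behind it; z points along the fingers, y is the line along which they close (so a half turn about z gives the same grasp; the last joint's range is limited). The gripper opens to 85 mm and grips with 20 to 120 N. Pads are 22 mm wide; open, the fingers measure 114 mm over their backs; the gripper's body (76 mm by 85 mm) begins 54 mm behind the grasp point. The pads swing forward as they close: fully open they stand 13 mm farther back than shut.
Start: joints at [-0.002, 0.353, 1.633, -0, 1.155, -0.002], TCP at [625.002, -0, 231.281] pointing down, gripper open.
Joint ranges: [-2.63, 2.63], [-0.92, 2.1], [0.06, 2.66], [-1.3, 4.44], [0, 2.69], [-3.02, 3.02]. Speed limits (rad/s): [2.22, 2.22, 2.79, 3.14, 3.14, 3.14].

### API

Orientations are given as [roll, pitch, yaw] about the fixed x, y, z axes, in that order (R = Rz(yaw) Ry(pitch) Rx(roll)).
In Python, from rig import monitor, imaging, r gives the robot as it stands.
- The arm moves only by the tool drive_tool, never from a script. Its argument "plan" is a list of rows, each an object of numbers: "x", "y", "z": the shift along the tool's x, y, z in units of 50 mm (1.0 is 50 mm); "ax", "ay", "az": the turn, a rotation vector about the tool's x, y, z in units of 6 degrees (1.0 is 6 degrees); "hand": the finger opening in mm, from 0 to 85.4. In form: [{"x": .., "y": .., "z": .., "ax": .., "ay": .., "az": .., "hand": ..}, ...]. A call has 1 to 8 rows; each row is the pose to reach, as a shift and turn from the pose commanded when the call began, along the tool's axes at that moment; what a row does not reach only later rows make up. A row lasts 1/10 s, in which the tool goes at most 50 mm and 8.59 degrees, less where a joint would pass 70% of its speed; a pose out of reach is approached as far as the arm can. A call with a gripper value outside its range is refused whole. The fingers move at their own pace and stop on an object; "grip_force" is the grip in N (left out, the last holds). Time passes only in rows, so rows that repeat a pose let the fingers close. It gives the time, the measured TCP pose, the force, the opening and the grip force at its end, in the units of the state.
- monitor.sense(): the state, without advancing time (a new reading comes with each control period).
- imaging.grab_frame(name): name is "scene" or "side" or "wrist"; returns the picture (400x640x3 uint8, red, green, blue); there is no depth.
- imaging.camera_info(name): a dict with "mtx" (3x3 intrinsics, pixels), "dist" ([k1, k2, p1, p2, k3] as OpenCV has them; the pictures are not rectified), "R" (3x3) and "t" (3): a world point X has camera coordinates R X + t. Camera axes: x right, y down, z forward; pixel columns grow to the right and rows downward; lengths in mm; the calibration is good to about 2 mm. A picture is of the moment at which its call begins: read the wrist's pose just before it. camera_info takes no time and is no camera call; for the wrist camera it gives the pose at the moment of the call.
- r.sign_off(): hands the job in; it is judged then, once.
The state is a dict: "clock": time; "qpos": joint angles; "qvel": joint speeds; "joint_efforts": joint torques, N m; "eef_pos": TCP position; "tcp_rot": TCP orientation; "contact_force": force on the tool from outside, world axes, zero at the start; "wrist_torque": the same for the moment, N m; "opening": opening from 0.0 (shut) to 1.0 (fully open); "grasp_force": force on a finger pad.
Only numpy, scipy, OpenCV 4.12 (cv2) and the standard library are available. Lean on these libraries where they do the work, as an engineer would, in place of code of your own. Each camera call takes 0.05 s, during which the arm holds its last target. There are 200 camera calls.

### The job

Set the four blue stain jars upright on the four pads of the staining rail in order of shade, one jar centred on each pad, with the palest next to the white end stop and the darkest next to the black one. Keep the jars upright all the way, and leave the other bottles and the dish where they stand.

Things in the scene. Friction and masses are not known exactly. Their poses are not given: they have to be found in the camera images.
- jar_1_mid (a point): The palest, pale sky blue of four closed stain jars of one size: an upright round jar 39 mm across and 59 mm tall, its body and the round window in its white ribbed lid in that shade, 63 to 126 g. The point is its centre, half-way up (29.5 mm above its underside); z is up along its axis.
- jar_2_mid (a point): The second palest, clear mid blue of four closed stain jars of one size: an upright round jar 39 mm across and 59 mm tall, its body and the round window in its white ribbed lid in that shade, 63 to 126 g. The point is its centre, half-way up (29.5 mm above its underside); z is up along its axis.
- jar_3_mid (a point): The second darkest, deep royal blue of four closed stain jars of one size: an upright round jar 39 mm across and 59 mm tall, its body and the round window in its white ribbed lid in that shade, 63 to 126 g. The point is its centre, half-way up (29.5 mm above its underside); z is up along its axis.
- jar_4_mid (a point): The darkest, blue-black of four closed stain jars of one size: an upright round jar 39 mm across and 59 mm tall, its body and the round window in its white ribbed lid in that shade, 63 to 126 g. The point is its centre, half-way up (29.5 mm above its underside); z is up along its axis.
- pad_a_top (a point): One of the four round pads in a straight row, 72 mm apart, on the fixed green-painted rail (a flat plate 75 x 335 mm, 6 mm thick, lying on the table): a black disc 54 mm across, 2 mm thick, with a grey centre. The point is the centre of its top face, 8 mm above the table; z up, y along the row and x across it. End pad of the row.
- pad_b_top (a point): One of the four round pads in a straight row, 72 mm apart, on the fixed green-painted rail (a flat plate 75 x 335 mm, 6 mm thick, lying on the table): a black disc 54 mm across, 2 mm thick, with a grey centre. The point is the centre of its top face, 8 mm above the table; z up, y along the row and x across it. Inner pad, next to the end pad pad_a_top.
- pad_c_top (a point): One of the four round pads in a straight row, 72 mm apart, on the fixed green-painted rail (a flat plate 75 x 335 mm, 6 mm thick, lying on the table): a black disc 54 mm across, 2 mm thick, with a grey centre. The point is the centre of its top face, 8 mm above the table; z up, y along the row and x across it. Inner pad, next to the end pad pad_d_top.
- pad_d_top (a point): One of the four round pads in a straight row, 72 mm apart, on the fixed green-painted rail (a flat plate 75 x 335 mm, 6 mm thick, lying on the table): a black disc 54 mm across, 2 mm thick, with a grey centre. The point is the centre of its top face, 8 mm above the table; z up, y along the row and x across it. End pad of the row.
- white_stop_top (a point): The white end stop of the rail, a fixed bar 68 mm across the rail, 18 mm along it and 18 mm high, at one end of the row 47 mm beyond the last pad's centre (which of the two ends changes from start to start). The point is the centre of its top face, 24 mm above the table.
- black_stop_top (a point): The black end stop of the rail, a fixed bar 68 mm across the rail, 18 mm along it and 18 mm high, at one end of the row 47 mm beyond the last pad's centre (which of the two ends changes from start to start). The point is the centre of its top face, 24 mm above the table.
Not all that is in view belongs to the job. What is shaped like the part that bears jar_3_mid but orange or yellow is not meant. Leave any orange look-alike of the part that bears jar_1_mid alone.

How it is judged:
By the outcome, as a careful person would: the job done as asked, in the order asked, and still so for the second after the job is handed in, with the robot touching nothing.
It also fails if it takes over 96 s, if anything falls off the work surface, if the arm or the gripper's body presses on something with over 40 N, if the wrist force passes 120 N, or if a joint passes its speed limit or range.

## Working session

There is one attempt and no reset: what is moved stays moved. The work goes in short steps, Python scripts to look and compute and a tool call to move; the robot and the scene stay as the last step left them, time stands still between calls to the robot, and variables do not carry over. Pictures are saved under pics/ and viewed, at most 14 in all, crops included, and the job is handed in when it is done.

Besides the shell and the picture viewer there is one more tool, called after "Request:" as a command line: name --argument value ..., lists and objects as JSON in quotes. drive_tool: Moves the arm, as the interface text tells. Its arguments: {"type":"object","properties":{"plan":{"type":"array","items":{"type":"object","properties":{"x":{"type":"number"},"y":{"type":"number"},"z":{"type":"number"},"ax":{"type":"number"},"ay":{"type":"number"},"az":{"type":"number"},"hand":{"type":"number"}}}},"grip_force":{"type":"number"}},"required":["plan"]}

```bash
mkdir -p pics; ls; python3 - <<'E'
from rig import monitor, imaging, r
import cv2
for n in ("scene","side","wrist"):
    f=imaging.grab_frame(n); cv2.imwrite(f"pics/{n}0.png",f[:,:,::-1])
    c=imaging.camera_info(n); print(n,c["mtx"],c["dist"],c["R"],c["t"])
print(monitor.sense())
E
```

```text
pics
scene [[515.80691145   0.         319.03610714]
 [  0.         515.80691145 194.98728741]
 [  0.           0.           1.        ]] [-0.15702794  0.          0.          0.          0.        ] [[ 0.64074111 -0.76768835 -0.01026757]
 [-0.65401189 -0.53876001 -0.53104247]
 [ 0.40214337  0.34697585 -0.84728299]] [-214.72992579  428.18397847  748.96951079]
side [[462.9183827    0.         321.25232097]
 [  0.         462.9183827  206.06469119]
 [  0.           0.           1.        ]] [-0.12628045  0.          0.          0.          0.        ] [[ 0.96748226 -0.25278989  0.00868051]
 [-0.19035593 -0.75027476 -0.63312906]
 [ 0.16656139  0.61088875 -0.77399757]] [-456.49561346  252.23910878  976.48983781]
wrist [[323.53636075   0.         319.98797627]
 [  0.         323.53636075 199.35140331]
 [  0.           0.           1.        ]] [0.01625893 0.         0.         0.         0.        ] [[ 9.99998055e-01  5.53893564e-04 -1.89283160e-03]
 [ 1.11655406e-03 -9.50130484e-01  3.11850632e-01]
 [-1.62570495e-03 -3.11852139e-01 -9.50129255e-01]] [-624.71432353  -42.03247144  381.40524306]
{'clock': 0.15, 'qpos': array([-2.42117552e-03,  3.53502492e-01,  1.63397024e+00, -4.14825902e-05,
        1.15521144e+00, -2.40616494e-03]), 'qvel': array([ 0.00042647, -0.00254729, -0.00247074,  0.00136958, -0.00047399,
       -0.00025689]), 'joint_efforts': array([-7.39769093e-04, -6.05638933e+01, -3.42338884e+01, -2.29960733e-05,
        6.16452831e-03, -4.00942213e-05]), 'eef_pos': array([ 6.24626817e+02, -2.53357718e-02,  2.30722783e+02]), 'tcp_rot': array([-3.14050104e+00,  3.53068085e-05,  1.57079810e+00]), 'contact_force': array([-0.44029683,  0.571519  ,  0.27451807]), 'wrist_torque': array([0.08889499, 0.03089487, 0.00709827]), 'grasp_force': 0.0, 'opening': 1.0007289131377621}
```

View pics/scene0.png

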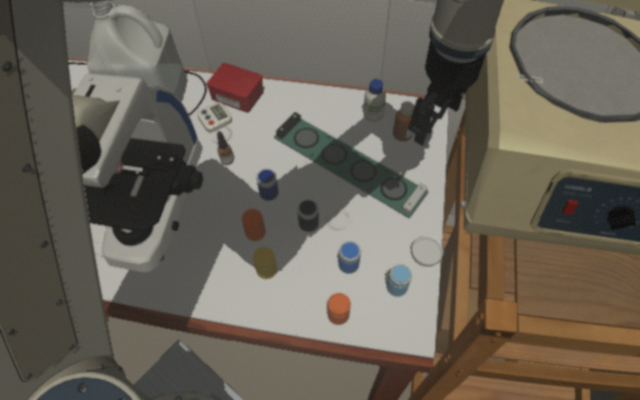

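View pics/side0.png

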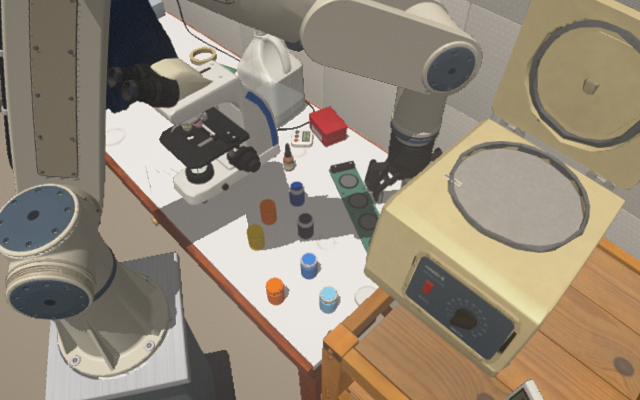

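View pics/wrist0.png

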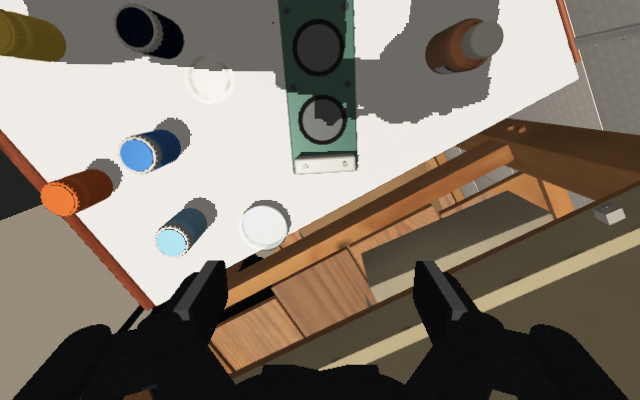

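Scene view: pale jar at (399,279), mid blue at (349,256), royal blue at (267,184), blue-black at (308,215). Orange (339,307), red-brown (254,225), yellow (265,262) and brown bottles are not meant. The white stop is at the near (−y) end of the rail (416,198) and the black stop at (288,124). Next I measure them and confirm in a crop.

```bash
cat > h.py <<'E'
import numpy as np, cv2
def cast(c,px,z):
    p=cv2.undistortPoints(np.array(px,float).reshape(-1,1,2),c["mtx"],np.array(c["dist"]))[:,0]
    d=np.c_[p,np.ones(len(p))]@c["R"]; o=-c["R"].T@c["t"]
    return o+d*((z-o[2])/d[:,2])[:,None]
def blobs(img,hlo,hhi,smin=60,vmin=0,vmax=255,amin=60):
    h=cv2.cvtColor(img,cv2.COLOR_RGB2HSV)
    m=cv2.inRange(h,(hlo,smin,vmin),(hhi,255,vmax))
    m=cv2.morphologyEx(m,cv2.MORPH_OPEN,np.ones((2,2),np.uint8))
    n,l,s,ce=cv2.connectedComponentsWithStats(m)
    return [(s[i,4],s[i,:4].tolist(),ce[i]) for i in range(1,n) if s[i,4]>=amin]
E
python3 - <<'E'
from h import *; from rig import imaging
for n in ("scene","side"):
    img=cv2.imread(f"pics/{n}0.png")[:,:,::-1].copy(); c=imaging.camera_info(n)
    for a,b,ce in blobs(img,95,128,70,30):
        print(n,a,b,ce.round(1),cast(c,[ce],30)[0].round(0), img[int(ce[1]),int(ce[0])])
s=cv2.imread("pics/scene0.png")[70:330,200:460]
d=cv2.imread("pics/side0.png")[140:320,230:400]
s=cv2.resize(s,None,fx=2.2,fy=2.2,interpolation=2); cv2.imwrite("pics/cs.png",s)
E
```

```text
scene 141 [371, 80, 13, 14] [376.7  86.7] [808. 228.  30.] [ 48  63 103]
scene 337 [158, 92, 39, 50] [176.6 109.4] [482. 524.  30.] [49 53 63]
scene 117 [260, 171, 14, 12] [266.  176.2] [478. 253.  30.] [43 54 96]
scene 213 [342, 244, 18, 15] [350.6 250.9] [456.  27.  30.] [ 67 103 150]
scene 155 [341, 261, 18, 13] [349.2 267. ] [430.  10.  30.] [ 61  77 102]
scene 195 [394, 267, 16, 16] [401.4 274.5] [476. -70.  30.] [113 150 169]
side 2348 [110, 0, 47, 68] [129.2  30.3] [  27. 1198.   30.] [28 34 45]
side 83 [147, 35, 11, 18] [152.4  43.6] [ 116. 1069.   30.] [33 38 45]
side 175 [108, 88, 18, 21] [115.2  97.4] [ -5. 774.  30.] [33 37 45]
side 364 [246, 93, 33, 53] [265.1 115.3] [445. 558.  30.] [ 68  77 101]
side 73 [292, 183, 11, 8] [296.9 186.4] [474. 258.  30.] [ 61  77 144]
side 129 [303, 254, 14, 12] [309.5 259.5] [453.  34.  30.] [ 83 144 218]
side 149 [302, 267, 16, 13] [309.5 273.1] [444.  -1.  30.] [ 78 102 141]
side 131 [323, 288, 13, 13] [329.1 294. ] [473. -62.  30.] [148 205 226]
side 86 [322, 303, 13, 11] [327.  307.7] [460. -92.  30.] [108 137 154]
```

View pics/cs.png

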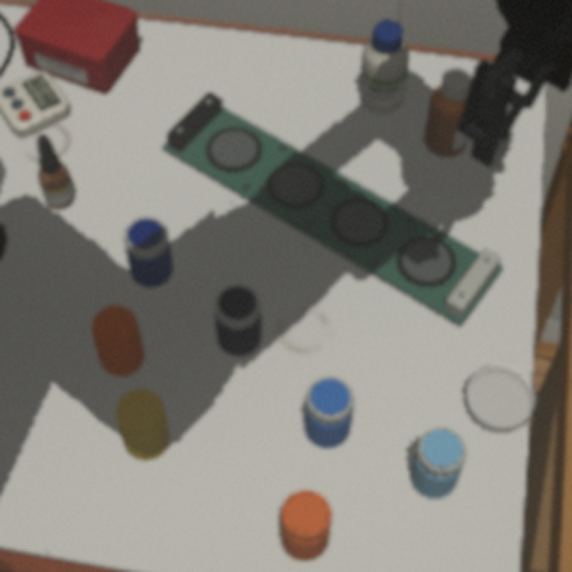

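Crop (2.2×, offset 200,70): lids are royal (148,233), blue-black (238,302), mid (329,397) and pale (441,449). Orange (305,513), red-brown and yellow are excluded. Pads sit at (233,149), (296,186), (360,221) and (427,262), with the black stop by the first and the white stop by the last. That gives the order from the white stop: pale, mid, royal, blue-black.

```bash
python3 - <<'E'
from h import *; from rig import imaging
c=imaging.camera_info("scene"); e=imaging.camera_info("side"); w=imaging.camera_info("wrist")
print("jars pale mid royal black\n",cast(c,[(401.4,274.5),(350.6,250.9),(266,176.2),(308.2,207.3)],59).round(1))
print("side\n",cast(e,[(329.1,294),(309.5,259.5),(296.9,186.4)],59).round(1))
print("pads D..A\n",cast(c,[(394.1,189.1),(363.6,170.5),(334.5,154.5),(305.9,137.7)],8).round(1))
print("others: orange,dish, yellow\n",cast(c,[(338.6,303),(426,250),(265,253),(254,216)],50).round(0), cast(c,[(426,251)],10).round(0))
print("wrist pads D,C, pale, mid, dark\n",cast(w,[(323,120),(318,48)],8).round(1),cast(w,[(172,242),(138,155),(138,28)],59).round(1))
E
```

```text
jars pale mid royal black
 [[463.5 -73.9  59. ]
 [443.9  19.4  59. ]
 [465.1 237.6  59. ]
 [463.9 132.2  59. ]]
side
 [[468.1 -77.   59. ]
 [448.8  16.   59. ]
 [469.4 232.5  59. ]]
pads D..A
 [[625.   49.6   8. ]
 [622.2 122.9   8. ]
 [616.1 193.1   8. ]
 [612.2 267.1   8. ]]
others: orange,dish, yellow
 [[360. -22.  50.]
 [533. -79.  50.]
 [350. 134.  50.]
 [391. 200.  50.]] [[551. -75.  10.]]
wrist pads D,C, pale, mid, dark
 [[628.   51.1   8. ]
 [622.6 123.2   8. ]] [[466.7 -72.3  59. ]
 [446.9  21.3  59. ]
 [466.9 132.1  59. ]]
```

```bash
python3 - <<'E'
from h import *; from rig import imaging
c=imaging.camera_info("scene"); e=imaging.camera_info("side"); w=imaging.camera_info("wrist")
def tri(a,b):
    P=[];q=[]
    for k,p in((c,a),(e,b)):
        q.append(cv2.undistortPoints(np.array(p,float).reshape(1,1,2),k["mtx"],np.array(k["dist"]))[0,0].reshape(2,1))
        P.append(np.c_[k["R"],k["t"]])
    X=cv2.triangulatePoints(P[0],P[1],q[0],q[1]); return (X[:3]/X[3]).ravel().round(0)
for n,a,b in (("switch",(571,207),(427,287)),("knob",(622,220),(463,318)),("LBcorner",(467,203),(367,283)),("panelTL",(545,180),(422,252)),
  ("lowcornerfront",(487,228),(497,371)),("toptopcorner",(500,5),(500,120)),("scopeknob",(190,180),(243,160)),("eyepiece",(85,145),(118,80)),("stagecorner",(160,245),(180,190)),("stool corner",(500,320),(340,350))):
    print(n,tri(a,b))
print(cast(w,[(580,75),(160,310)],0).round(0))
E
```

```text
switch [ 575. -230.  304.]
knob [ 604. -295.  305.]
LBcorner [ 536. -124.  202.]
panelTL [ 581. -182.  320.]
lowcornerfront [1189.  -98. -842.]
toptopcorner [818.  25. 361.]
scopeknob [352. 312. 105.]
eyepiece [182. 127. 515.]
stagecorner [211. 203. 172.]
stool corner [ 442. -241.  173.]
[[ 902.   97.    0.]
 [ 407. -203.    0.]]
```

Request:
drive_tool --plan '[{"y": -1},{"y": -2},{"y": -3.18,"x": -0.5},{"y": -3.18,"x": -1.0},{"y": -3.18,"x": -1.48,"z": 0.8,"hand": 70},{"y": -3.18,"x": -1.48,"z": 1.6,"hand": 70},{"y": -3.18,"x": -1.48,"z": 1.6,"hand": 70},{"y": -3.18,"x": -1.48,"z": 1.6,"hand": 70}]'

```text
invalid input
```

```bash
cat >> h.py <<'E'
def snap(n,f=None):
    from rig import monitor, imaging
    s=monitor.sense(); c=imaging.camera_info(n); im=imaging.grab_frame(n)
    if f: cv2.imwrite(f"pics/{f}.png",im[:,:,::-1])
    return s,c,im
E
python3 - <<'E'
from h import *
s,c,im=snap("wrist","w1"); print(s["eef_pos"],s["tcp_rot"],s["opening"])
for a,b,ce in blobs(im,80,128,50,30,255,200): print(a,b,ce.round(1),cast(c,[ce],59)[0].round(1),im[int(ce[1]),int(ce[0])])
E
```

```text
[ 6.24626817e+02 -2.53357718e-02  2.30722783e+02] [-3.14050104e+00  3.53068085e-05  1.57079810e+00] 1.0007289131377621
730 [142, 131, 40, 38] [166.2 145.9] [475.6  30.2  59. ] [18 39 65]
813 [121, 140, 33, 32] [137. 156.] [445.8  20.3  59. ] [ 91 158 227]
656 [170, 209, 38, 35] [192.3 222.4] [491.  -49.7  59. ] [48 67 78]
610 [157, 230, 30, 27] [171.6 243.1] [466.1 -73.6  59. ] [181 229 240]
```

View pics/w1.png

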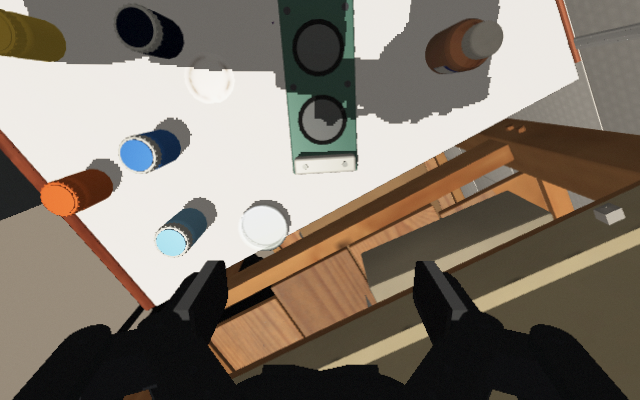

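The call was refused and the picture is unchanged, so rows probably need every key. Window masks from the wrist camera put pale at (172,243) → (466,−74) and mid at (137,156) → (446,20).

Request:
drive_tool --plan '[{"x": 0,"y": -1,"z": 0,"ax": 0,"ay": 0,"az": 0,"hand": 70},{"x": 0,"y": -2,"z": 0,"ax": 0,"ay": 0,"az": 0,"hand": 70},{"x": -0.5,"y": -2.8,"z": 0,"ax": 0,"ay": 0,"az": 0,"hand": 70},{"x": -1,"y": -3.18,"z": 0.4,"ax": 0,"ay": 0,"az": 0,"hand": 70},{"x": -1.48,"y": -3.18,"z": 1,"ax": 0,"ay": 0,"az": 0,"hand": 70},{"x": -1.48,"y": -3.18,"z": 1.6,"ax": 0,"ay": 0,"az": 0,"hand": 70},{"x": -1.48,"y": -3.18,"z": 1.6,"ax": 0,"ay": 0,"az": 0,"hand": 70},{"x": -1.48,"y": -3.18,"z": 1.6,"ax": 0,"ay": 0,"az": 0,"hand": 70}]' --grip_force 40

```text
clock: 1.0
eef_pos: [465.8, -73.9, 151.5]
tcp_rot: [-3.14, -0.0, 1.571]
contact_force: [-0.5, -0.3, 0.4]
opening: 0.816
grasp_force: 0.0
```

```bash
python3 - <<'E'
from h import *
s,c,im=snap("wrist","w2"); print(s["eef_pos"],s["tcp_rot"],s["opening"])
for a,b,ce in blobs(im,80,128,50,30,255,200): print(a,b,ce.round(1),cast(c,[ce],59)[0].round(1),im[int(ce[1]),int(ce[0])])
E
```

```text
[465.83930803 -73.91285041 151.48175607] [-3.14031462e+00 -2.86145160e-04  1.57059012e+00] 0.8156058267291286
1822 [268, 44, 46, 50] [290.3  68.6] [446.1  21.1  59. ] [31 58 94]
457 [300, 162, 42, 23] [320.7 171.4] [466.7 -50.   59. ] [55 79 91]
966 [305, 182, 36, 38] [323.  201.4] [468.5 -73.7  59. ] [191 234 244]
```

View pics/w2.png

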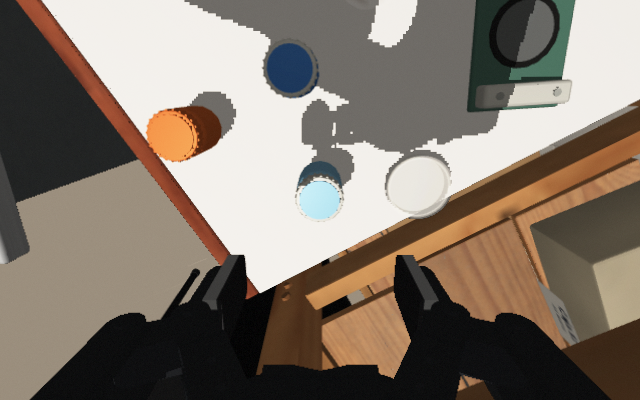

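View: the pale lid is centred between the fingers at (320,200), and the dish at (418,183) is clear of the right finger. Descending.

Request:
drive_tool --plan '[{"x": 0,"y": 0.02,"z": 1,"ax": 0,"ay": 0,"az": 0,"hand": 60},{"x": 0,"y": 0.02,"z": 2,"ax": 0,"ay": 0,"az": 0,"hand": 60},{"x": 0,"y": 0.02,"z": 2.6,"ax": 0,"ay": 0,"az": 0,"hand": 60},{"x": 0,"y": 0.02,"z": 2.82,"ax": 0,"ay": 0,"az": 0,"hand": 60},{"x": 0,"y": 0.02,"z": 2.82,"ax": 0,"ay": 0,"az": 0,"hand": 36},{"x": 0,"y": 0.02,"z": 2.82,"ax": 0,"ay": 0,"az": 0,"hand": 34},{"x": 0,"y": 0.02,"z": 2.82,"ax": 0,"ay": 0,"az": 0,"hand": 30},{"x": 0,"y": 0.02,"z": 2.82,"ax": 0,"ay": 0,"az": 0,"hand": 30}]' --grip_force 40

```text
clock: 1.85
eef_pos: [468.2, -74.2, 11.7]
tcp_rot: [3.139, 0.0, 1.571]
contact_force: [0.1, 0.4, -0.0]
opening: 0.447
grasp_force: 40.2
```

Request:
drive_tool --plan '[{"x": 0,"y": 0,"z": -0.6,"ax": 0,"ay": 0,"az": 0,"hand": 30},{"x": 0,"y": 0,"z": -1.4,"ax": 0,"ay": 0,"az": 0,"hand": 30},{"x": 0.6,"y": 0,"z": -2.0,"ax": 0,"ay": 0,"az": 0,"hand": 30},{"x": 1.3,"y": 0.5,"z": -2.4,"ax": 0,"ay": 0,"az": 0,"hand": 30},{"x": 2.0,"y": 1.1,"z": -2.8,"ax": 0,"ay": 0,"az": 0,"hand": 30},{"x": 2.8,"y": 1.7,"z": -3.2,"ax": 0,"ay": 0,"az": 0,"hand": 30},{"x": 3.4,"y": 2.4,"z": -3.8,"ax": 0,"ay": 0,"az": 0,"hand": 30},{"x": 3.68,"y": 3.0,"z": -3.8,"ax": 0,"ay": 0,"az": 0,"hand": 30}]'

```text
clock: 2.65
eef_pos: [619.3, 112.6, 204.9]
tcp_rot: [3.136, -0.001, 1.572]
contact_force: [1.0, 0.4, -1.3]
opening: 0.448
grasp_force: 40.7
```

Request:
drive_tool --plan '[{"x": 0,"y": 0,"z": 0,"ax": 0,"ay": 0,"az": 0,"hand": 30},{"x": 0,"y": 0,"z": 0,"ax": 0,"ay": 0,"az": 0,"hand": 30},{"x": 0,"y": 0,"z": 0,"ax": 0,"ay": 0,"az": 0,"hand": 30}]'

```text
clock: 2.95
eef_pos: [615.9, 109.5, 200.1]
tcp_rot: [-3.14, 0.0, 1.571]
contact_force: [0.3, 0.5, -1.5]
opening: 0.442
grasp_force: 40.9
```

```bash
python3 - <<'E'
from h import *
s,c,im=snap("wrist","w3"); print(s["eef_pos"],s["tcp_rot"],s["opening"],s["grasp_force"])
g=cv2.cvtColor(im,cv2.COLOR_RGB2GRAY)
print(c["R"],c["t"])
E
```

```text
[615.88044807 109.49678863 200.12567947] [-3.14037185e+00  3.26932560e-04  1.57057702e+00] 0.44225682821054046 40.862773060798645
[[ 9.99997709e-01  3.50633320e-04 -2.11169101e-03]
 [ 9.92335523e-04 -9.50023108e-01  3.12178008e-01]
 [-1.89669525e-03 -3.12179389e-01 -9.50021280e-01]] [-615.97058501   71.55686964  386.6192926 ]
```

View pics/w3.png

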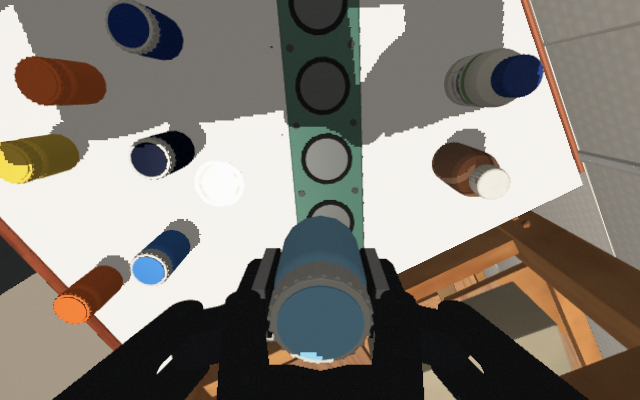

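View: held pale jar's lid at (320,322), upright; pads C (326,159), B (322,86), A (318,5), D half hidden at (330,215). Jars: mid (150,268), blue-black (155,158), royal (132,25).

```bash
cat >> h.py <<'E'
def ell(im,box,lo,hi):
    x,y,w,h=box; g=cv2.cvtColor(im,cv2.COLOR_RGB2GRAY)[y:y+h,x:x+w]
    m=cv2.inRange(g,lo,hi); cs=max(cv2.findContours(m,cv2.RETR_EXTERNAL,cv2.CHAIN_APPROX_NONE)[0],key=cv2.contourArea)
    e=cv2.fitEllipse(cv2.convexHull(cs)); return np.array(e[0])+[x,y],np.round(e[1],1)
E
python3 - <<'E'
from h import *; from rig import imaging
im=cv2.imread("pics/w3.png")[:,:,::-1].copy(); c=imaging.camera_info("wrist")
for n,b,hi in (("C",(294,126,66,64),60),("B",(288,52,66,66),30)):
    e=ell(im,b,0,hi); print(n,e,cast(c,[e[0]],8).round(1))
print(cast(c,[(326,159),(322,86)],8).round(1))
print("held lid",cast(c,[(320,322)],248.6).round(1))
# blue blobs lid windows
for a,b,ce in blobs(im,95,128,70,30,255,200): print(a,b,ce.round(1),cast(c,[ce],59)[0].round(1))
print(cast(c,[(132,25),(155,158)],59).round(1))
im0=cv2.imread("pics/wrist0.png")[:,:,::-1].copy()
c0=dict(c); c0["R"]=np.array([[9.99998055e-01,5.53893564e-04,-1.89283160e-03],[1.11655406e-03,-9.50130484e-01,3.11850632e-01],[-1.62570495e-03,-3.11852139e-01,-9.50129255e-01]]); c0["t"]=np.array([-624.71432353,-42.03247144,381.40524306])
e=ell(im0,(290,88,66,62),0,45); print("D",e,cast(c0,[e[0]],8).round(1))
E
```

```text
C (array([331.53630829, 151.7183075 ]), array([51. , 70.1])) [[627.9 130.6   8. ]]
B (array([322.14569092,  85.4697113 ]), array([54.2, 58.3])) [[618.  195.6   8. ]]
[[622.2 123.    8. ]
 [617.9 195.1   8. ]]
held lid [[616.4 112.  248.6]]
1415 [109, 4, 41, 45] [129.   26.2] [466.7 237.5  59. ]
1054 [144, 7, 40, 54] [167.1  39.1] [494.9 228.7  59. ]
1745 [492, 56, 52, 42] [517.6  76.8] [777.4 200.7  59. ]
860 [132, 145, 35, 32] [149.5 160.5] [464.7 131.4  59. ]
3458 [275, 217, 93, 73] [321.2 247.6] [617.2  45.7  59. ]
902 [147, 231, 44, 40] [172.8 246.6] [473.3  46.8  59. ]
687 [133, 258, 32, 28] [148.9 271.2] [445.8  19.8  59. ]
5055 [278, 287, 87, 74] [321.1 323.2] [617.2 -42.6  59. ]
[[469.2 238.4  59. ]
 [469.9 133.6  59. ]]
D (array([322.57703781,  99.7019577 ]), array([66.6, 86.5])) [[627.5  72.5   8. ]]
```

Request:
drive_tool --plan '[{"x": -0.5,"y": 0.1,"z": 0.5,"ax": 0,"ay": 0,"az": 0,"hand": 30},{"x": -1.19,"y": 0.216,"z": 1.3,"ax": 0,"ay": 0,"az": 0,"hand": 30},{"x": -1.19,"y": 0.216,"z": 2.2,"ax": 0,"ay": 0,"az": 0,"hand": 30},{"x": -1.19,"y": 0.216,"z": 2.9,"ax": 0,"ay": 0,"az": 0,"hand": 30},{"x": -1.19,"y": 0.216,"z": 3.3,"ax": 0,"ay": 0,"az": 0,"hand": 30},{"x": -1.19,"y": 0.216,"z": 3.4,"ax": 0,"ay": 0,"az": 0,"hand": 30},{"x": -1.19,"y": 0.216,"z": 3.4,"ax": 0,"ay": 0,"az": 0,"hand": 30},{"x": -1.19,"y": 0.216,"z": 3.4,"ax": 0,"ay": 0,"az": 0,"hand": 30}]'

```text
clock: 3.8
eef_pos: [628.5, 50.4, 31.7]
tcp_rot: [3.14, -0.0, 1.571]
contact_force: [-0.3, -0.6, -1.3]
opening: 0.445
grasp_force: 40.9
```

Request:
drive_tool --plan '[{"x": 0,"y": -0.02,"z": 0,"ax": 0,"ay": 0,"az": 0,"hand": 30},{"x": 0,"y": -0.02,"z": 0,"ax": 0,"ay": 0,"az": 0,"hand": 30},{"x": 0,"y": -0.02,"z": 0,"ax": 0,"ay": 0,"az": 0,"hand": 30}]'

```text
clock: 4.1
eef_pos: [627.2, 50.6, 31.2]
tcp_rot: [3.14, -0.0, 1.571]
contact_force: [-0.9, 0.5, -2.6]
opening: 0.448
grasp_force: 40.9
```

Request:
drive_tool --plan '[{"x": 0,"y": 0,"z": 0.12,"ax": 0,"ay": 0,"az": 0,"hand": 30},{"x": 0,"y": 0,"z": 0.19,"ax": 0,"ay": 0,"az": 0,"hand": 30},{"x": 0,"y": 0,"z": 0.23,"ax": 0,"ay": 0,"az": 0,"hand": 30},{"x": 0,"y": 0,"z": 0.23,"ax": 0,"ay": 0,"az": 0,"hand": 30},{"x": 0,"y": 0,"z": 0.23,"ax": 0,"ay": 0,"az": 0,"hand": 30}]'

```text
clock: 4.6
eef_pos: [626.5, 50.5, 19.4]
tcp_rot: [-3.141, 0.0, 1.571]
contact_force: [-5.0, 0.2, 11.3]
opening: 0.447
grasp_force: 42.0
```

Request:
drive_tool --plan '[{"x": 0,"y": 0,"z": 0,"ax": 0,"ay": 0,"az": 0,"hand": 50},{"x": 0,"y": 0,"z": 0,"ax": 0,"ay": 0,"az": 0,"hand": 60},{"x": 0,"y": 0,"z": 0,"ax": 0,"ay": 0,"az": 0,"hand": 62},{"x": 0,"y": 0,"z": -0.5,"ax": 0,"ay": 0,"az": 0,"hand": 62},{"x": 0,"y": 0,"z": -1.4,"ax": 0,"ay": 0,"az": 0,"hand": 62},{"x": 0,"y": -0.5,"z": -2.2,"ax": 0,"ay": 0,"az": 0,"hand": 62},{"x": -0.2,"y": -1.4,"z": -2.6,"ax": 0,"ay": 0,"az": 0,"hand": 62},{"x": -0.4,"y": -2.3,"z": -2.6,"ax": 0,"ay": 0,"az": 0,"hand": 62}]'

```text
clock: 5.4
eef_pos: [512.9, 30.6, 151.6]
tcp_rot: [3.136, -0.0, 1.571]
contact_force: [0.3, -1.1, -0.9]
opening: 0.727
grasp_force: 0.0
```

Request:
drive_tool --plan '[{"x": -0.1,"y": -0.8,"z": 0,"ax": 0,"ay": 0,"az": 0,"hand": 62},{"x": -0.2,"y": -1.31,"z": 0,"ax": 0,"ay": 0,"az": 0,"hand": 62},{"x": -0.2,"y": -1.31,"z": 0,"ax": 0,"ay": 0,"az": 0,"hand": 62},{"x": -0.2,"y": -1.31,"z": 0,"ax": 0,"ay": 0,"az": 0,"hand": 62},{"x": -0.2,"y": -1.31,"z": 0,"ax": 0,"ay": 0,"az": 0,"hand": 62}]'

```text
clock: 5.9
eef_pos: [447.8, 20.6, 149.1]
tcp_rot: [3.14, -0.0, 1.571]
contact_force: [0.2, 0.3, 0.4]
opening: 0.724
grasp_force: 0.0
```

```bash
python3 - <<'E'
from h import *
s,c,im=snap("wrist","w4"); print(s["eef_pos"],s["tcp_rot"],s["opening"])
for a,b,ce in blobs(im,80,128,50,30,255,200): print(a,b,ce.round(1),cast(c,[ce],59)[0].round(1),cast(c,[ce],67)[0].round(1),im[int(ce[1]),int(ce[0])])
E
```

```text
[447.75441009  20.64441483 149.05125248] [ 3.14013946e+00 -1.24121421e-04  1.57081054e+00] 0.7243199911717864
1761 [504, 129, 62, 55] [528.6 151.4] [598.6  59.7  59. ] [593.4  61.1  67. ] [50 72 85]
1570 [553, 143, 47, 44] [576.1 164.5] [634.6  50.   59. ] [628.2  51.8  67. ] [130 181 206]
499 [297, 163, 43, 25] [318.3 173.3] [447.1  43.6  59. ] [447.1  45.6  67. ] [20 41 68]
1248 [298, 184, 40, 39] [317.5 202.8] [446.5  20.5  59. ] [446.5  23.2  67. ] [ 88 150 216]
```

View pics/w4.png

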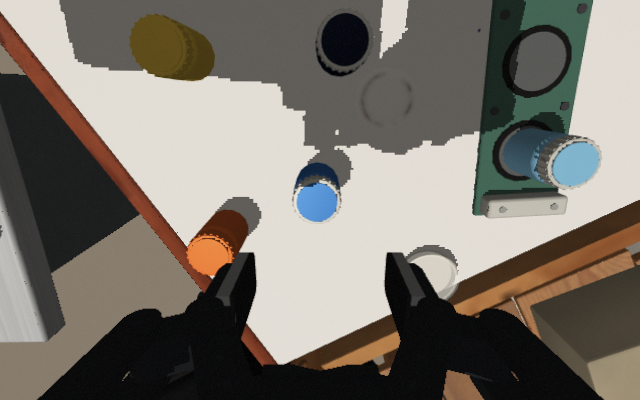

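View: the pale jar stands upright on the pad beside the white stop (lid (576,164) → (628,52)). The mid jar is centred between the fingers at (318,202), and the orange jar (212,255) is clear.

Request:
drive_tool --plan '[{"x": 0,"y": -0.02,"z": 1,"ax": 0,"ay": 0,"az": 0,"hand": 60},{"x": 0,"y": -0.02,"z": 2,"ax": 0,"ay": 0,"az": 0,"hand": 60},{"x": 0,"y": -0.02,"z": 2.6,"ax": 0,"ay": 0,"az": 0,"hand": 60},{"x": 0,"y": -0.02,"z": 2.77,"ax": 0,"ay": 0,"az": 0,"hand": 60},{"x": 0,"y": -0.02,"z": 2.77,"ax": 0,"ay": 0,"az": 0,"hand": 60},{"x": 0,"y": -0.02,"z": 2.77,"ax": 0,"ay": 0,"az": 0,"hand": 34},{"x": 0,"y": -0.02,"z": 2.77,"ax": 0,"ay": 0,"az": 0,"hand": 30},{"x": 0,"y": -0.02,"z": 2.77,"ax": 0,"ay": 0,"az": 0,"hand": 30}]'

```text
clock: 6.75
eef_pos: [446.6, 20.6, 11.7]
tcp_rot: [3.139, -0.0, 1.571]
contact_force: [-0.5, -0.7, 5.5]
opening: 0.451
grasp_force: 40.4
```

Request:
drive_tool --plan '[{"x": 0,"y": 0,"z": 0,"ax": 0,"ay": 0,"az": 0,"hand": 30},{"x": 0,"y": 0,"z": 0,"ax": 0,"ay": 0,"az": 0,"hand": 30}]'

```text
clock: 6.95
eef_pos: [446.6, 20.6, 11.7]
tcp_rot: [3.139, -0.0, 1.571]
contact_force: [-1.8, 0.1, 9.6]
opening: 0.451
grasp_force: 40.8
```

Request:
drive_tool --plan '[{"x": 0,"y": 0,"z": -0.5,"ax": 0,"ay": 0,"az": 0,"hand": 30},{"x": 0,"y": 0,"z": -1.3,"ax": 0,"ay": 0,"az": 0,"hand": 30},{"x": 0.3,"y": 0.3,"z": -2.1,"ax": 0,"ay": 0,"az": 0,"hand": 30},{"x": 0.8,"y": 0.9,"z": -2.2,"ax": 0,"ay": 0,"az": 0,"hand": 30},{"x": 1.3,"y": 1.6,"z": -2.2,"ax": 0,"ay": 0,"az": 0,"hand": 30},{"x": 1.8,"y": 2.3,"z": -2.2,"ax": 0,"ay": 0,"az": 0,"hand": 30},{"x": 2.05,"y": 3.0,"z": -2.2,"ax": 0,"ay": 0,"az": 0,"hand": 30},{"x": 2.05,"y": 3.5,"z": -2.2,"ax": 0,"ay": 0,"az": 0,"hand": 30}]'

```text
clock: 7.75
eef_pos: [622.7, 125.1, 121.4]
tcp_rot: [3.139, -0.001, 1.573]
contact_force: [0.1, -1.0, -1.5]
opening: 0.443
grasp_force: 40.8
```

Request:
drive_tool --plan '[{"x": 0,"y": 0,"z": 0.6,"ax": 0,"ay": 0,"az": 0,"hand": 30},{"x": 0,"y": 0,"z": 1.3,"ax": 0,"ay": 0,"az": 0,"hand": 30},{"x": 0,"y": 0,"z": 1.7,"ax": 0,"ay": 0,"az": 0,"hand": 30},{"x": 0,"y": 0,"z": 1.8,"ax": 0,"ay": 0,"az": 0,"hand": 30},{"x": 0,"y": 0,"z": 1.8,"ax": 0,"ay": 0,"az": 0,"hand": 30},{"x": 0,"y": 0,"z": 1.8,"ax": 0,"ay": 0,"az": 0,"hand": 30}]'

```text
clock: 8.35
eef_pos: [621.2, 123.2, 31.8]
tcp_rot: [3.14, -0.0, 1.571]
contact_force: [0.6, 0.1, -0.5]
opening: 0.448
grasp_force: 40.8
```

Request:
drive_tool --plan '[{"x": 0,"y": 0.02,"z": 0.12,"ax": 0,"ay": 0,"az": 0,"hand": 30},{"x": 0,"y": 0.02,"z": 0.19,"ax": 0,"ay": 0,"az": 0,"hand": 30},{"x": 0,"y": 0.02,"z": 0.23,"ax": 0,"ay": 0,"az": 0,"hand": 30},{"x": 0,"y": 0.02,"z": 0.24,"ax": 0,"ay": 0,"az": 0,"hand": 30},{"x": 0,"y": 0.02,"z": 0.24,"ax": 0,"ay": 0,"az": 0,"hand": 30}]'

```text
clock: 8.85
eef_pos: [621.5, 123.0, 19.7]
tcp_rot: [3.141, -0.0, 1.571]
contact_force: [-5.1, -1.1, 12.7]
opening: 0.45
grasp_force: 42.2
```

Request:
drive_tool --plan '[{"x": 0,"y": 0,"z": 0,"ax": 0,"ay": 0,"az": 0,"hand": 50},{"x": 0,"y": 0,"z": 0,"ax": 0,"ay": 0,"az": 0,"hand": 60},{"x": 0,"y": 0,"z": 0,"ax": 0,"ay": 0,"az": 0,"hand": 62},{"x": 0,"y": 0,"z": -0.5,"ax": 0,"ay": 0,"az": 0,"hand": 62},{"x": 0,"y": 0,"z": -1.4,"ax": 0,"ay": 0,"az": 0,"hand": 62},{"x": 0,"y": -0.5,"z": -2.2,"ax": 0,"ay": 0,"az": 0,"hand": 62},{"x": 0.1,"y": -1.4,"z": -2.6,"ax": 0,"ay": 0,"az": 0,"hand": 62},{"x": 0.18,"y": -2.3,"z": -2.6,"ax": 0,"ay": 0,"az": 0,"hand": 62}]'

```text
clock: 9.65
eef_pos: [507.3, 132.5, 151.2]
tcp_rot: [3.136, -0.002, 1.57]
contact_force: [-0.7, 0.2, -1.2]
opening: 0.728
grasp_force: 0.0
```

Request:
drive_tool --plan '[{"x": 0,"y": -0.5,"z": 0,"ax": 0,"ay": 0,"az": 0,"hand": 62},{"x": 0,"y": -0.82,"z": 0,"ax": 0,"ay": 0,"az": 0,"hand": 62},{"x": 0,"y": -0.82,"z": 0,"ax": 0,"ay": 0,"az": 0,"hand": 62},{"x": 0,"y": -0.82,"z": 0,"ax": 0,"ay": 0,"az": 0,"hand": 62},{"x": 0,"y": -0.82,"z": 0,"ax": 0,"ay": 0,"az": 0,"hand": 62}]'

```text
clock: 10.15
eef_pos: [466.5, 132.1, 148.4]
tcp_rot: [3.141, -0.0, 1.571]
contact_force: [0.8, 0.1, -0.8]
opening: 0.727
grasp_force: 0.0
```

```bash
python3 - <<'E'
from h import *
s,c,im=snap("wrist","w5"); print(s["eef_pos"],s["tcp_rot"],s["opening"])
for a,b,ce in blobs(im,80,128,50,20,255,200): print(a,b,ce.round(1),cast(c,[ce],59)[0].round(1),cast(c,[ce],67)[0].round(1),im[int(ce[1]),int(ce[0])])
snap("scene","s5"); snap("side","d5")
E
```

```text
[466.54621926 132.12750527 148.39274476] [ 3.14065326e+00 -2.03507561e-04  1.57066236e+00] 0.7267063779884154
1934 [297, 25, 47, 52] [320.2  50.4] [467.2 237.9  59. ] [467.2 237.   67. ] [17 28 62]
1550 [470, 175, 63, 55] [493.4 195.5] [597.4 138.1  59. ] [593.  140.6  67. ] [22 45 77]
1155 [298, 184, 40, 38] [317.5 203.3] [465.2 131.9  59. ] [465.2 134.6  67. ] [41 46 68]
1344 [509, 199, 44, 39] [530.8 218. ] [628.8 120.   59. ] [623.3 123.1  67. ] [ 64 131 208]
1538 [465, 248, 58, 54] [488.4 268.8] [603.6  75.9  59. ] [599.   80.5  67. ] [50 70 82]
995 [500, 285, 40, 33] [519.4 300.6] [634.1  45.8  59. ] [628.4  51.5  67. ] [151 207 229]
```

View pics/w5.png

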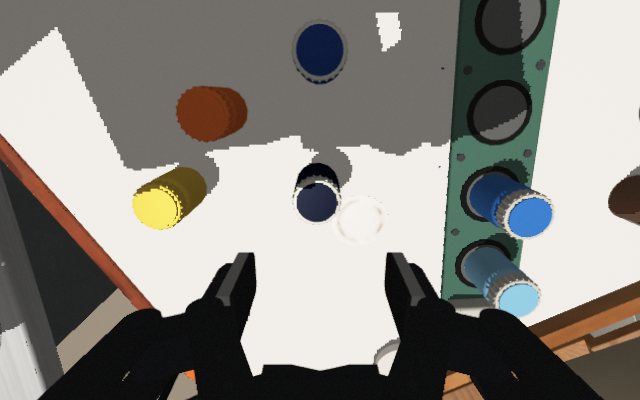

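View: blue-black jar (318,203) between the fingers; it is dark navy and clearly darker than royal (320,50). Mid and pale stand well on their pads (623,123) and (628,51.5). The flat ring at (358,220) casts no shadow; I'll grip a bit higher to clear it anyway.

Request:
drive_tool --plan '[{"x": 0,"y": -0.02,"z": 1,"ax": 0,"ay": 0,"az": 0,"hand": 58},{"x": 0,"y": -0.02,"z": 2,"ax": 0,"ay": 0,"az": 0,"hand": 56},{"x": 0,"y": -0.02,"z": 2.5,"ax": 0,"ay": 0,"az": 0,"hand": 56},{"x": 0,"y": -0.02,"z": 2.67,"ax": 0,"ay": 0,"az": 0,"hand": 56},{"x": 0,"y": -0.02,"z": 2.67,"ax": 0,"ay": 0,"az": 0,"hand": 56},{"x": 0,"y": -0.02,"z": 2.67,"ax": 0,"ay": 0,"az": 0,"hand": 34},{"x": 0,"y": -0.02,"z": 2.67,"ax": 0,"ay": 0,"az": 0,"hand": 30},{"x": 0,"y": -0.02,"z": 2.67,"ax": 0,"ay": 0,"az": 0,"hand": 30}]'

```text
clock: 11.1
eef_pos: [465.5, 132.3, 16.1]
tcp_rot: [3.139, -0.001, 1.571]
contact_force: [-0.2, -0.8, 5.6]
opening: 0.447
grasp_force: 40.3
```

Request:
drive_tool --plan '[{"x": 0,"y": 0,"z": 0,"ax": 0,"ay": 0,"az": 0,"hand": 30},{"x": 0,"y": 0,"z": 0,"ax": 0,"ay": 0,"az": 0,"hand": 30}]'

```text
clock: 11.3
eef_pos: [465.4, 132.3, 16.1]
tcp_rot: [3.139, -0.001, 1.571]
contact_force: [-0.6, -0.4, 7.5]
opening: 0.444
grasp_force: 40.7
```

Request:
drive_tool --plan '[{"x": 0,"y": 0,"z": -0.5,"ax": 0,"ay": 0,"az": 0,"hand": 30},{"x": 0,"y": 0,"z": -1.3,"ax": 0,"ay": 0,"az": 0,"hand": 30},{"x": 0.3,"y": 0.3,"z": -2.1,"ax": 0,"ay": 0,"az": 0,"hand": 30},{"x": 0.8,"y": 0.9,"z": -2.2,"ax": 0,"ay": 0,"az": 0,"hand": 30},{"x": 1.4,"y": 1.5,"z": -2.2,"ax": 0,"ay": 0,"az": 0,"hand": 30},{"x": 2.0,"y": 2.1,"z": -2.2,"ax": 0,"ay": 0,"az": 0,"hand": 30},{"x": 2.5,"y": 2.7,"z": -2.2,"ax": 0,"ay": 0,"az": 0,"hand": 30},{"x": 2.7,"y": 2.97,"z": -2.2,"ax": 0,"ay": 0,"az": 0,"hand": 30}]'

```text
clock: 12.1
eef_pos: [615.2, 269.5, 125.5]
tcp_rot: [3.139, -0.001, 1.572]
contact_force: [-0.4, 0.2, -1.2]
opening: 0.446
grasp_force: 40.7
```

Request:
drive_tool --plan '[{"x": 0,"y": 0,"z": 0.6,"ax": 0,"ay": 0,"az": 0,"hand": 30},{"x": 0,"y": 0,"z": 1.3,"ax": 0,"ay": 0,"az": 0,"hand": 30},{"x": 0,"y": 0,"z": 1.7,"ax": 0,"ay": 0,"az": 0,"hand": 30},{"x": 0,"y": 0,"z": 1.8,"ax": 0,"ay": 0,"az": 0,"hand": 30},{"x": 0,"y": 0,"z": 1.8,"ax": 0,"ay": 0,"az": 0,"hand": 30},{"x": 0,"y": 0,"z": 1.8,"ax": 0,"ay": 0,"az": 0,"hand": 30}]'

```text
clock: 12.7
eef_pos: [613.7, 267.3, 36.2]
tcp_rot: [3.14, -0.001, 1.571]
contact_force: [-0.2, 0.2, -2.0]
opening: 0.445
grasp_force: 40.7
```

Request:
drive_tool --plan '[{"x": 0,"y": 0,"z": 0.12,"ax": 0,"ay": 0,"az": 0,"hand": 30},{"x": 0,"y": 0,"z": 0.19,"ax": 0,"ay": 0,"az": 0,"hand": 30},{"x": 0,"y": 0,"z": 0.23,"ax": 0,"ay": 0,"az": 0,"hand": 30},{"x": 0,"y": 0,"z": 0.24,"ax": 0,"ay": 0,"az": 0,"hand": 30},{"x": 0,"y": 0,"z": 0.24,"ax": 0,"ay": 0,"az": 0,"hand": 30}]'

```text
clock: 13.2
eef_pos: [613.0, 267.0, 24.1]
tcp_rot: [3.141, -0.0, 1.571]
contact_force: [-3.9, -1.8, 9.7]
opening: 0.446
grasp_force: 41.9
```

Request:
drive_tool --plan '[{"x": 0,"y": 0,"z": 0,"ax": 0,"ay": 0,"az": 0,"hand": 50},{"x": 0,"y": 0,"z": 0,"ax": 0,"ay": 0,"az": 0,"hand": 60},{"x": 0,"y": 0,"z": 0,"ax": 0,"ay": 0,"az": 0,"hand": 62},{"x": 0,"y": 0,"z": -0.5,"ax": 0,"ay": 0,"az": 0,"hand": 62},{"x": 0,"y": 0,"z": -1.4,"ax": 0,"ay": 0,"az": 0,"hand": 62},{"x": 0,"y": -0.5,"z": -2.2,"ax": 0,"ay": 0,"az": 0,"hand": 62},{"x": -0.3,"y": -1.2,"z": -2.5,"ax": 0,"ay": 0,"az": 0,"hand": 62},{"x": -0.58,"y": -1.8,"z": -2.5,"ax": 0,"ay": 0,"az": 0,"hand": 62}]'

```text
clock: 14.0
eef_pos: [523.1, 238.5, 150.5]
tcp_rot: [3.137, -0.002, 1.571]
contact_force: [0.5, -0.7, -0.1]
opening: 0.729
grasp_force: 0.0
```

```bash
python3 - <<'E'
from h import *
s,c,im=snap("scene"); s2,c2,im2=snap("side")
cv2.imwrite("pics/both.png",np.vstack([cv2.resize(im,(480,300)),cv2.resize(im2,(480,300))])[:,:,::-1])
print(s["eef_pos"])
E
```

```text
[523.11513599 238.48015049 150.48569004]
```

View pics/both.png

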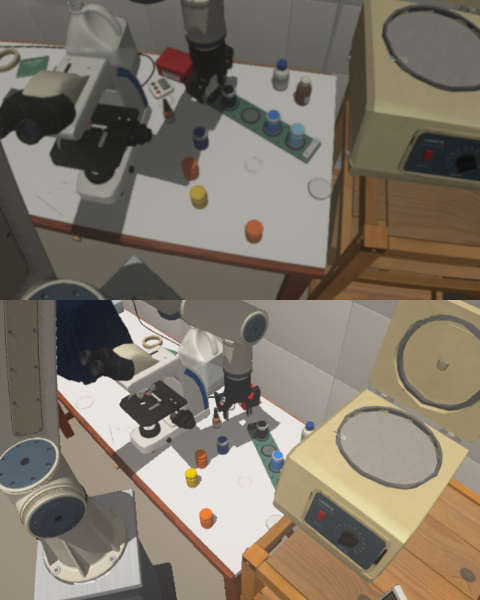

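View (scene top, side bottom): the blue-black jar is on the pad by the black stop, and the arm is clear of the microscope. The royal jar waits at scene (201,138).

Request:
drive_tool --plan '[{"x": 0,"y": -0.5,"z": 0,"ax": 0,"ay": 0,"az": 0,"hand": 62},{"x": 0,"y": -1.06,"z": 0,"ax": 0,"ay": 0,"az": 0,"hand": 62},{"x": 0,"y": -1.06,"z": 0,"ax": 0,"ay": 0,"az": 0,"hand": 62},{"x": 0,"y": -1.06,"z": 0,"ax": 0,"ay": 0,"az": 0,"hand": 62},{"x": 0,"y": -1.06,"z": 0,"ax": 0,"ay": 0,"az": 0,"hand": 62}]'

```text
clock: 14.6
eef_pos: [471.2, 238.4, 147.9]
tcp_rot: [3.14, -0.0, 1.571]
contact_force: [0.5, -0.0, -0.3]
opening: 0.724
grasp_force: 0.0
```

```bash
python3 - <<'E'
from h import *
s,c,im=snap("wrist","w6"); print(s["eef_pos"],s["tcp_rot"],s["opening"],s["contact_force"])
for a,b,ce in blobs(im,80,128,50,20,255,200): print(a,b,ce.round(1),cast(c,[ce],59)[0].round(1),cast(c,[ce],67)[0].round(1),im[int(ce[1]),int(ce[0])])
E
```

```text
[471.1734996  238.42661242 147.91991555] [ 3.14042785e+00 -4.53267044e-04  1.57079227e+00] 0.7241022697250874 [ 0.54607849 -0.04310485 -0.29383468]
1431 [501, 148, 45, 42] [523.2 168.7] [619.8 265.1  59. ] [614.7 266.9  67. ] [ 5  9 32]
509 [293, 165, 44, 24] [315.6 174.8] [468.4 260.6  59. ] [468.5 262.5  67. ] [ 5 18 48]
1242 [295, 186, 40, 39] [314.3 204.6] [467.4 237.3  59. ] [467.5 240.   67. ] [ 5 19 54]
1424 [451, 280, 57, 39] [474.7 298.9] [601.2 153.9  59. ] [596.7 159.5  67. ] [23 46 79]
202 [454, 372, 18, 22] [463.3 380.7] [603.3  66.5  59. ] [598.8  75.1  67. ] [ 83 118 136]
```

View pics/w6.png

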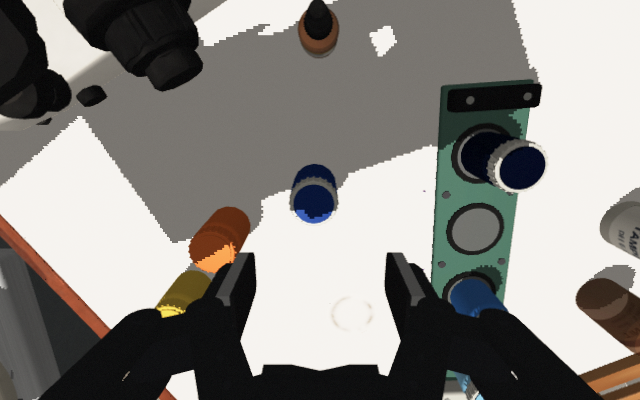

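View: blue-black stands at (614.7,266.9) on the end pad. The royal jar (314,204) is just left of centre, and the red-brown jar (220,240) is clear of the left finger once shifted and narrowed. Pad B is empty at (474,229).

Request:
drive_tool --plan '[{"x": -0.02,"y": -0.08,"z": 0.5,"ax": 0,"ay": 0,"az": 0,"hand": 56},{"x": -0.02,"y": -0.08,"z": 1.4,"ax": 0,"ay": 0,"az": 0,"hand": 54},{"x": -0.02,"y": -0.08,"z": 2.2,"ax": 0,"ay": 0,"az": 0,"hand": 54},{"x": -0.02,"y": -0.08,"z": 2.66,"ax": 0,"ay": 0,"az": 0,"hand": 54},{"x": -0.02,"y": -0.08,"z": 2.66,"ax": 0,"ay": 0,"az": 0,"hand": 54},{"x": -0.02,"y": -0.08,"z": 2.66,"ax": 0,"ay": 0,"az": 0,"hand": 34},{"x": -0.02,"y": -0.08,"z": 2.66,"ax": 0,"ay": 0,"az": 0,"hand": 30},{"x": -0.02,"y": -0.08,"z": 2.66,"ax": 0,"ay": 0,"az": 0,"hand": 30}]'

```text
clock: 15.45
eef_pos: [466.9, 237.5, 16.2]
tcp_rot: [3.139, -0.001, 1.571]
contact_force: [-0.6, 0.1, -0.0]
opening: 0.444
grasp_force: 40.2
```

Request:
drive_tool --plan '[{"x": 0,"y": 0,"z": 0,"ax": 0,"ay": 0,"az": 0,"hand": 30},{"x": 0,"y": 0,"z": 0,"ax": 0,"ay": 0,"az": 0,"hand": 30}]'

```text
clock: 15.65
eef_pos: [466.2, 237.2, 15.5]
tcp_rot: [3.14, -0.001, 1.571]
contact_force: [-0.9, -0.8, -0.7]
opening: 0.446
grasp_force: 40.2
```

Request:
drive_tool --plan '[{"x": 0,"y": 0,"z": -0.5,"ax": 0,"ay": 0,"az": 0,"hand": 30},{"x": 0,"y": 0,"z": -1.3,"ax": 0,"ay": 0,"az": 0,"hand": 30},{"x": 0,"y": 0.3,"z": -2.1,"ax": 0,"ay": 0,"az": 0,"hand": 30},{"x": -0.2,"y": 0.9,"z": -2.2,"ax": 0,"ay": 0,"az": 0,"hand": 30},{"x": -0.4,"y": 1.6,"z": -2.2,"ax": 0,"ay": 0,"az": 0,"hand": 30},{"x": -0.6,"y": 2.3,"z": -2.2,"ax": 0,"ay": 0,"az": 0,"hand": 30},{"x": -0.84,"y": 2.8,"z": -2.2,"ax": 0,"ay": 0,"az": 0,"hand": 30},{"x": -0.84,"y": 3.03,"z": -2.2,"ax": 0,"ay": 0,"az": 0,"hand": 30}]'

```text
clock: 16.45
eef_pos: [619.4, 193.7, 125.1]
tcp_rot: [3.14, 0.0, 1.569]
contact_force: [-0.7, 0.9, -2.2]
opening: 0.446
grasp_force: 40.6
```

Request:
drive_tool --plan '[{"x": 0,"y": 0,"z": 0,"ax": 0,"ay": 0,"az": 0,"hand": 30},{"x": 0,"y": 0,"z": 0.6,"ax": 0,"ay": 0,"az": 0,"hand": 30},{"x": 0,"y": 0,"z": 1.3,"ax": 0,"ay": 0,"az": 0,"hand": 30},{"x": 0,"y": 0,"z": 1.7,"ax": 0,"ay": 0,"az": 0,"hand": 30},{"x": 0,"y": 0,"z": 1.8,"ax": 0,"ay": 0,"az": 0,"hand": 30},{"x": 0,"y": 0,"z": 1.8,"ax": 0,"ay": 0,"az": 0,"hand": 30},{"x": 0,"y": 0,"z": 1.8,"ax": 0,"ay": 0,"az": 0,"hand": 30}]'

```text
clock: 17.15
eef_pos: [617.6, 195.6, 36.1]
tcp_rot: [3.14, -0.0, 1.571]
contact_force: [0.9, -0.3, -0.7]
opening: 0.453
grasp_force: 40.6
```

Request:
drive_tool --plan '[{"x": 0,"y": 0,"z": 0.12,"ax": 0,"ay": 0,"az": 0,"hand": 30},{"x": 0,"y": 0,"z": 0.19,"ax": 0,"ay": 0,"az": 0,"hand": 30},{"x": 0,"y": 0,"z": 0.23,"ax": 0,"ay": 0,"az": 0,"hand": 30},{"x": 0,"y": 0,"z": 0.24,"ax": 0,"ay": 0,"az": 0,"hand": 30},{"x": 0,"y": 0,"z": 0.24,"ax": 0,"ay": 0,"az": 0,"hand": 30}]'

```text
clock: 17.65
eef_pos: [617.3, 195.0, 23.3]
tcp_rot: [3.142, -0.0, 1.571]
contact_force: [-2.2, -0.2, 4.3]
opening: 0.446
grasp_force: 41.1
```

Contact is made, so I release, rise and back off towards the robot to look.

Request:
drive_tool --plan '[{"x": 0,"y": 0,"z": 0,"ax": 0,"ay": 0,"az": 0,"hand": 50},{"x": 0,"y": 0,"z": 0,"ax": 0,"ay": 0,"az": 0,"hand": 60},{"x": 0,"y": 0,"z": 0,"ax": 0,"ay": 0,"az": 0,"hand": 62},{"x": 0,"y": 0,"z": -0.5,"ax": 0,"ay": 0,"az": 0,"hand": 62},{"x": 0,"y": 0,"z": -1.4,"ax": 0,"ay": 0,"az": 0,"hand": 62},{"x": 0,"y": 0,"z": -2.3,"ax": 0,"ay": 0,"az": 0,"hand": 62},{"x": -0.5,"y": -0.8,"z": -3,"ax": 0,"ay": 0,"az": 0,"hand": 62},{"x": -1.1,"y": -1.5,"z": -3.5,"ax": 0,"ay": 0,"az": 0,"hand": 62}]'

```text
clock: 18.45
eef_pos: [550.0, 146.5, 194.3]
tcp_rot: [3.139, -0.001, 1.572]
contact_force: [0.1, -1.1, 1.2]
opening: 0.726
grasp_force: 0.0
```

Request:
drive_tool --plan '[{"x": -0.6,"y": -0.6,"z": 0,"ax": 0,"ay": 0,"az": 0,"hand": 62},{"x": -1,"y": -0.6,"z": 0,"ax": 0,"ay": 0,"az": 0,"hand": 62},{"x": -1,"y": -0.6,"z": 0,"ax": 0,"ay": 0,"az": 0,"hand": 62},{"x": -1,"y": -0.6,"z": 0,"ax": 0,"ay": 0,"az": 0,"hand": 62}]'

```text
clock: 18.85
eef_pos: [520.2, 96.1, 192.6]
tcp_rot: [3.141, -0.0, 1.57]
contact_force: [-0.3, 0.6, 0.1]
opening: 0.725
grasp_force: 0.0
```

```bash
python3 - <<'E'
from h import *
s,c,im=snap("wrist","w7"); print(s["eef_pos"],s["contact_force"])
for a,b,ce in blobs(im,80,128,50,20,255,150): print(a,b,ce.round(1),cast(c,[ce],67)[0].round(1),im[int(ce[1]),int(ce[0])])
E
```

```text
[520.17516437  96.13953728 192.60258421] [-0.2580479   0.56845499  0.07951496]
1414 [427, 43, 42, 44] [447.7  64.9] [618.7 195.6  67. ] [ 9 18 46]
666 [405, 44, 29, 49] [415.8  71.5] [594.8 191.1  67. ] [ 7 14 36]
685 [403, 128, 43, 45] [416.9 144.3] [600.9 135.   67. ] [18 38 64]
1094 [424, 141, 38, 37] [442.1 158.6] [623.2 123.1  67. ] [ 57 117 189]
788 [403, 198, 45, 41] [419. 213.] [608.4  74.4  67. ] [43 61 72]
854 [422, 222, 34, 31] [438.4 237. ] [628.2  51.2  67. ] [136 189 212]
```

View pics/w7.png

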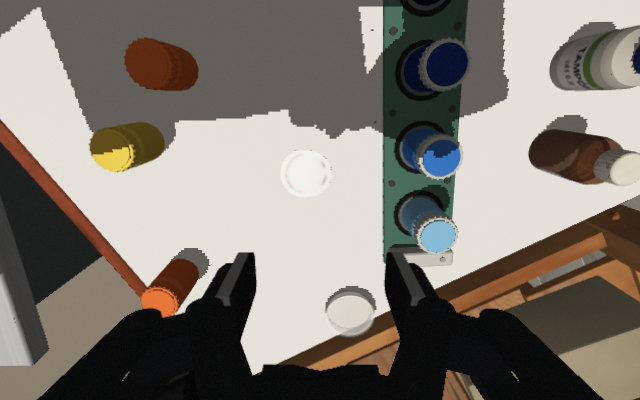

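The wrist view has royal at (618.7,195.6), mid at (623.2,123.1) and pale at (628.2,51.2). All are upright and within about 1.5 mm of their pads, with pale by the white stop. Blue-black was measured at (614.7,266.9) by the black stop. The other bottles and the dish have not moved.

```bash
python3 -c "
from rig import r
print(r.sign_off())"
```

```text
the job is handed in; nothing more can be done
None
```

The four blue jars stand upright on the rail pads, from palest at the white stop to darkest at the black stop, each measured within about 1.5 mm of its pad's centre; the other bottles and the dish were left in place and the job is handed in.

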